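Spread the washed chew rounds to dry and close their jar

TASK

The rabbit's washed wooden chew rounds must dry: spread the heap into one even layer over the whole tray, with every round (also any that lie on the shelf beside the tray) down on the tray's floor, at least a finger's width (15 mm) clear between any two rounds and some in each quarter of the tray. Also close the jar they came from, by turning its cap until the beak at the foot of its grip bar faces the white rib on the jar's collar. Leave the bowl, big chew block, comb and scoop where they are.

Things in the scene. Friction and masses are not known exactly. Their poses are not given: they have to be found in the camera images.
- tray: shallow plywood tray, fixed, wooden rim. Inside 210 mm along its x by 350 mm along its y; rim 8 mm thick and 20 mm high, floor 6 mm above the shelf. Origin: centre of its underside, on the shelf; z up
- round1_mid (a point): centre (half-way up) of a wooden chew round: a slice of branch, cylinder 36 mm across and 24 mm high, about 25 g, axis z. At the start: lower layer of the heap in the tray
- round2_mid (a point): centre (half-way up) of a wooden chew round: a slice of branch, cylinder 36 mm across and 24 mm high, about 25 g, axis z. At the start: lower layer of the heap in the tray
- round3_mid (a point): centre (half-way up) of a wooden chew round: a slice of branch, cylinder 36 mm across and 24 mm high, about 25 g, axis z. At the start: lower layer of the heap in the tray
- round4_mid (a point): centre (half-way up) of a wooden chew round: a slice of branch, cylinder 36 mm across and 24 mm high, about 25 g, axis z. At the start: lower layer of the heap in the tray
- round5_mid (a point): centre (half-way up) of a wooden chew round: a slice of branch, cylinder 36 mm across and 24 mm high, about 25 g, axis z. At the start: upper layer of the heap, on top of another round, or absent
- round6_mid (a point): centre (half-way up) of a wooden chew round: a slice of branch, cylinder 36 mm across and 24 mm high, about 25 g, axis z. At the start: upper layer of the heap, on top of another round, or absent
- round7_mid (a point): centre (half-way up) of a wooden chew round: a slice of branch, cylinder 36 mm across and 24 mm high, about 25 g, axis z. At the start: upper layer of the heap, on top of another round, or absent
- round8_mid (a point): centre (half-way up) of a wooden chew round: a slice of branch, cylinder 36 mm across and 24 mm high, about 25 g, axis z. At the start: lying alone on the shelf to the left (+y) of the tray, or absent
- round9_mid (a point): centre (half-way up) of a wooden chew round: a slice of branch, cylinder 36 mm across and 24 mm high, about 25 g, axis z. At the start: lying alone on the shelf to the left (+y) of the tray, or absent
- cap_grip (a point): on the turning axis of the jar's twist cap, in the upright grip bar on top of the cap, at a height to grip (12 mm below the bar's top, 23 mm above the cap's disc of 80 mm diameter). The bar is 52 mm long, 16 mm wide and 34 mm high, and runs along this point's x axis, which points to the beak. The jar stands fixed in a holder; holder 120 mm square, jar and cap together 150 mm high
- beak (a point): tip of the beak, the 12 mm wide tab at the foot of the grip bar that sticks out past the cap's rim on one side only, 54 mm from the cap's axis
- mark (a point): top of the mark, a white moulded rib on the outside of the jar's collar, 8 mm wide, 56 mm from the cap's axis; the jar is fixed
- cap (a joint): turn of the jar's cap, rad, positive anticlockwise seen from above; 0 when the beak faces the mark. Stiff by friction (about 0.06 N m), stays where it is left; stops at -2.8 and 2.8
- bowl: white ceramic rabbit bowl, 120 mm across and 50 mm high, beyond the tray; not part of the job. Origin: centre of its underside
- block: large wooden chew block 60 x 90 x 40 mm, beyond the tray; not part of the job. Origin: centre of its underside
- comb: steel grooming comb 170 mm long, beyond the tray; not part of the job. Origin: under its spine's middle
- scoop: grey plastic litter scoop, pan 110 x 100 x 40 mm with a handle, to the left; not part of the job. Origin: centre of its pan's underside
Mind the look-alikes: they are no part of the job. Leave any red look-alike of the part that bears round9_mid alone.

How it is judged:
By the outcome, as a careful person would: the job done as asked, in the order asked, and still so for the second after the job is handed in, with the robot touching nothing.
Of round5, round6, round7, round8, round9 only 3 to 5 are there at a start; the rules pass over those that are not, and their reading is None.
At some moment in a run one of round1, round2, round3, round4 may be knocked a few centimetres aside while the robot is not near it.
Once in a run the grip may slacken for a moment while it holds something.
It also fails if it takes over 208 s, if anything falls off the work surface, if the arm or the gripper's body presses on something with over 40 N, if the wrist force passes 120 N, or if a joint passes its speed limit or range.

ROBOT

A 7-joint arm with a two-finger parallel gripper is mounted at the origin on the work surface. World frame = base frame: x ahead of the robot, y to its left, z up, the work surface at z = 0. Lengths are in m, angles in rad, forces in N, time in s.
With the tool pointing down it reaches from about 0.4 to 0.85 m from the base axis. Payload 4.5 kg.
Tool frame: the origin (TCP) lies at the very end of the fingers, on their centre line; the grasp point (between the pads) lies 19 mm behind it (tcp_to_grasp is the z of the grasp point in the tool frame, in m); z points along the fingers, y is the line along which they close (so a half turn about z gives the same grasp; the last joint's range is limited). The gripper opens to 88 mm and grips with 3 to 60 N. Pads are 18 mm wide; open, the fingers measure 123 mm over their backs; the gripper's body (75 mm by 187 mm) begins 45 mm behind the grasp point.
Start: joints at [-1.184, 0.689, -0.195, 1.565, 0.157, 0.902, -0.215], TCP at [0.216, 0.587, 0.239] pointing down, gripper open.
Joint ranges: [-3.01, 3.01], [-0.46, 2.08], [-1.47, 1.51], [0.13, 2.56], [-1, 4.14], [0.04, 2.09], [-2.66, 2.66]. Speed limits (rad/s): [2.57, 2.57, 3.14, 3.14, 3.14, 3.14, 3.14].

INTERFACE

Orientations are given as a unit quaternion [x, y, z, w].
In Python, from plant import * gives the robot as it stands. The module is installed in compiled form; this text tells all that it offers.
- The arm moves only by the shell command python3 -m jog 'ROWS' [OPENING] [FORCE]. ROWS is JSON, a list that holds one entry, the list of rows, each a list of 6 numbers: the shift along the tool's x, y, z in m, then the turn, a rotation vector about the tool's x, y, z in rad. In form: [[[dx, dy, dz, ax, ay, az], ...]]. A call has 1 to 12 rows; each row shifts and turns the commanded pose from where the row before left it, along the tool's axes as they then stand; what a row does not reach is not made up. A row lasts 1/8 s, in which the tool goes at most 62.5 mm and 10.7 degrees, less where a joint would pass 70% of its speed; a pose out of reach is approached as far as the arm can. A call with a gripper value outside its range is refused whole. OPENING is the finger opening in m, from 0 to 0.0881, set as the call begins (- or left out, the last holds). The fingers move at their own pace and stop on an object; FORCE is the grip in N (left out, the last holds). Time passes only in rows, so rows that do not move let the fingers close. It gives the time, the measured TCP pose, the force, the opening and the grip force at its end, in the units of the state.
- get_state(): the state, without advancing time (a new reading comes with each control period).
- snapshot(name): name is "scene" or "top"; returns a dict with "frame" (400x640x3 uint8, red, green, blue), "mtx" (3x3 intrinsics, pixels), "D" ([k1, k2, p1, p2, k3] as OpenCV has them; the pictures are not rectified), "xyz" and "orientation" of the camera in the world. Camera axes: x right, y down, z forward; pixel columns grow to the right and rows downward; lengths in m; the calibration is good to about 2 mm. A picture is of the moment at which its call begins. There is no depth.
- finish_job(): hands the job in; it is judged then, once.
The state is a dict: "clock": time; "q": joint angles; "qd": joint speeds; "joint_torque": joint torques, N m; "tool_pos": TCP position; "eef_rot": TCP orientation; "contact_force": force on the tool from outside, world axes, zero at the start; "moment": the same for the moment, N m; "opening": opening from 0.0 (shut) to 1.0 (fully open); "finger_force": force on a finger pad.
Only numpy, scipy, OpenCV 4.12 (cv2) and the standard library are available. Lean on these libraries where they do the work, as an engineer would, in place of code of your own. Each camera call takes 0.05 s, during which the arm holds its last target. There are 200 camera calls.

## Working session

There is one attempt and no reset: what is moved stays moved. The work goes in short steps, Python scripts to look and compute and a shell command to move; the robot and the scene stay as the last step left them, time stands still between calls to the robot, and variables do not carry over. Pictures are saved under pics/ and viewed, at most 14 in all, crops included, and the job is handed in when it is done.

```bash
mkdir -p pics; cat > h.py <<'E'
import numpy as np, cv2
from plant import *
from scipy.spatial.transform import Rotation as R
def snap(n,f=None):
    s=snapshot(n)
    if f: cv2.imwrite('pics/'+f,cv2.cvtColor(s['frame'],cv2.COLOR_RGB2BGR))
    return s
def rot(s):
    o=np.array(s['orientation'],float)
    return R.from_quat(o).as_matrix() if o.size==4 else o.reshape(3,3)
def ray(s,uv):
    p=cv2.undistortPoints(np.array(uv,float).reshape(-1,1,2),np.array(s['mtx']),np.array(s['D'],float)).reshape(-1,2)
    d=np.c_[p,np.ones(len(p))]@rot(s).T
    return np.array(s['xyz'],float),d
def onz(s,uv,z):
    o,d=ray(s,uv); return o+d*((z-o[2])/d[:,2])[:,None]
def proj(s,P):
    M=rot(s); t=-M.T@np.array(s['xyz'],float)
    return cv2.projectPoints(np.array(P,float).reshape(-1,1,3),cv2.Rodrigues(M.T)[0],t,np.array(s['mtx']),np.array(s['D'],float))[0].reshape(-1,2)
def tri(s1,a,s2,b):
    o1,d1=ray(s1,[a]);o2,d2=ray(s2,[b]);d1=d1[0]/np.linalg.norm(d1);d2=d2[0]/np.linalg.norm(d2)
    k=np.linalg.lstsq(np.c_[d1,-d2],o2-o1,rcond=None)[0]
    p,q=o1+k[0]*d1,o2+k[1]*d2
    return (p+q)/2,np.linalg.norm(p-q)
E
python3 - <<'E'
from h import *
a=snap('scene','s0.png');b=snap('top','t0.png')
for s in(a,b):print(np.round(s['xyz'],3),np.round(rot(s),2).tolist(),np.round(s['mtx'],0).tolist())
st=get_state();print(st)
E
```

```text
[ 1.042 -0.348  0.885] [[0.68, 0.58, -0.45], [0.74, -0.53, 0.42], [0.0, -0.62, -0.79]] [[396.0, 0.0, 320.0], [0.0, 396.0, 195.0], [0.0, 0.0, 1.0]]
[0.4   0.04  1.319] [[0.01, -0.99, 0.16], [-1.0, -0.01, 0.01], [-0.01, -0.16, -0.99]] [[392.0, 0.0, 316.0], [0.0, 392.0, 204.0], [0.0, 0.0, 1.0]]
{'clock': 0.1, 'q': array([-1.18417657,  0.68992636, -0.19448762,  1.56622508,  0.15732445,
        0.90253775, -0.21511917]), 'qd': array([ 7.76537872e-05, -1.11789469e-03, -6.64746954e-04, -5.55823801e-03,
       -1.60850590e-03, -5.69873495e-04, -1.54760409e-03]), 'joint_torque': array([-3.38768325e-03, -5.28495455e+01, -1.27211541e+00, -1.53837883e+01,
       -5.27487556e-02,  1.91264466e-03,  4.64159211e-05]), 'tool_pos': array([0.21583278, 0.58593754, 0.23797704]), 'eef_rot': array([ 1.75473885e-01,  9.84483717e-01, -8.50002141e-04, -6.72401788e-05]), 'contact_force': array([0.41993521, 0.23176148, 0.10241923]), 'moment': array([-0.04834241,  0.01244185, -0.00870265]), 'finger_force': 0.0, 'opening': 0.99967370680554}
```

View pics/s0.png

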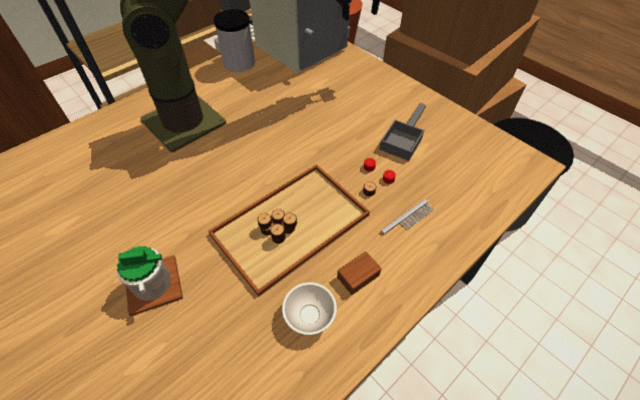

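View pics/t0.png

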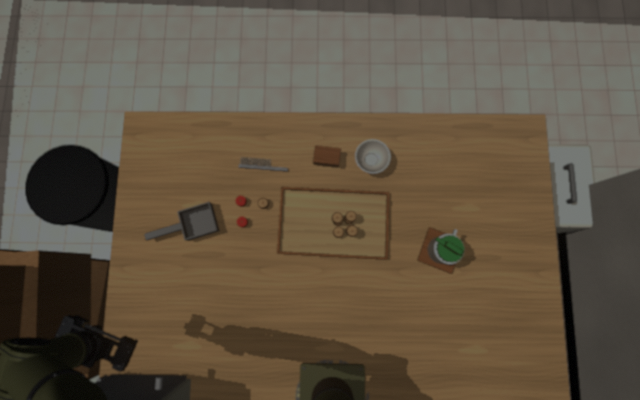

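The scene picture shows the heap around (277,225), a wooden round alone at (369,188), two red look-alikes at (370,163) and (389,176), the cap at (140,262) and the rib near (141,285). The top picture shows the heap at (338–352, 216–232), the wooden round at (263,203), the reds at (241,201) and (242,222), and the cap at (450,248) with the rib at about (456,233).

Things that could be mistaken for rounds: the reds (leave them) and the chew block at (359,271). I'll check the choice in one crop.

```bash
python3 - <<'E'
import cv2,numpy as np
a=cv2.imread('pics/s0.png');b=cv2.imread('pics/t0.png')
def c(im,x,y,w,h,W,H): return cv2.convertScaleAbs(cv2.resize(im[y:y+h,x:x+w],(W,H),interpolation=cv2.INTER_CUBIC),alpha=1.3,beta=10)
L=np.vstack([np.hstack([c(a,250,195,60,60,400,300),c(b,320,200,50,50,400,300)]),np.hstack([c(a,100,235,100,75,400,300),c(b,410,220,60,45,400,300)])])
cv2.imwrite('pics/c0.png',L)
E
```

```text
(no output)
```

View pics/c0.png

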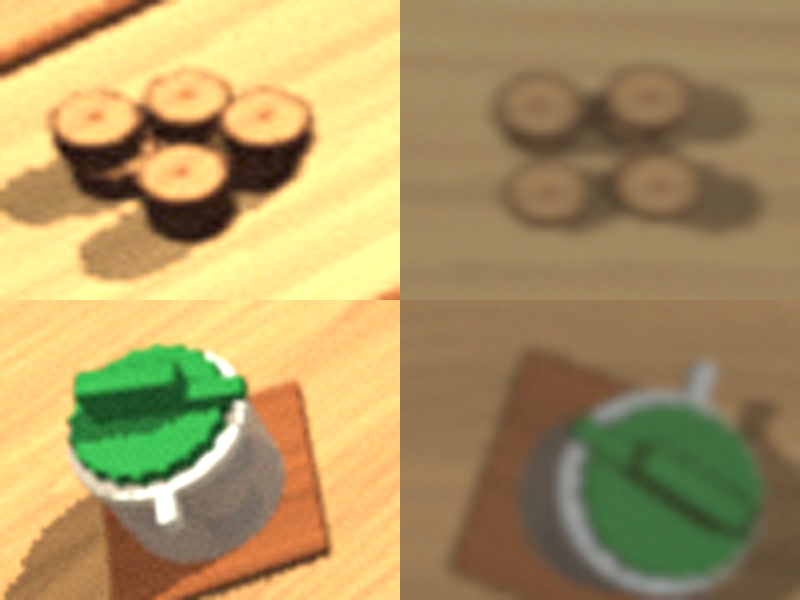

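The crop shows four round tops: scene (264.5,218), (278,214), (290,218), (278,229). The left and right stacks look two high. The beak is at scene (160,256) / top (437,239.5), and the rib is at scene (141,282) / top (456,230).

```bash
cat > m.py <<'E'
from h import *
def tops(s,roi,n=None):
    # light wooden end faces inside dark bark: returns blob centroids via bark-mask holes
    x,y,w,h=roi; im=cv2.cvtColor(s['frame'],cv2.COLOR_RGB2BGR)[y:y+h,x:x+w]
    return im
E
python3 - <<'E'
from h import *
a=snap('scene');b=snap('top')
S=dict(L=(264.5,218),T=(278,214.4),R=(289.7,218),F=(277.7,229.4))
T=dict(R=(337.25,217.2),F=(351,215.8),T=(338.5,231.7),L=(352.1,230.8))
for k in S: print(k,*[np.round(x,4) for x in tri(a,S[k],b,T[k])])
print('beak',tri(a,(160,256.3),b,(437,239.5)));print('mark',tri(a,(141.3,282),b,(455.7,229.7)))
# green disc: sizes and masks
for n,s in(('s',a),('t',b)):
    f=s['frame'].astype(int);hsv=cv2.cvtColor(s['frame'],cv2.COLOR_RGB2HSV)
    m=cv2.inRange(hsv,(50,100,30),(80,255,255));ys,xs=np.nonzero(m);print(n,'green',xs.min(),xs.max(),ys.min(),ys.max(),xs.mean(),ys.mean())
    r=cv2.inRange(hsv,(0,200,80),(4,255,255))|cv2.inRange(hsv,(174,200,80),(180,255,255))
    c=cv2.connectedComponentsWithStats(r)
    print('red',[(np.round(c[3][i],1).tolist(),int(c[2][i][4])) for i in range(1,c[0]) if c[2][i][4]>30])
print('shelf round',tri(a,(369,185.8),b,(263,203)))
# tray rim: corners clicked
st=[(317,167),(368,212),(259,291),(210,233)];tt=[(279,256),(283,188),(390,192),(389,258)]
for p,q in zip(st,tt): print('corner scene',onz(a,[p],.02)[0].round(3),'top',onz(b,[q],.02)[0].round(3))
E
```

```text
L [ 0.5217 -0.0596  0.0527] 0.0
T [ 0.5206 -0.017   0.0269] 0.0005
R [ 0.5653 -0.0118  0.0527] 0.0009
F [ 0.5708 -0.0562  0.0516] 0.0002
beak (array([ 0.49142668, -0.31293883,  0.12026933]), np.float64(0.0007242885013873283))
mark (array([ 0.52166999, -0.370955  ,  0.12208465]), np.float64(0.0016752568851714897))
s green 118 160 246 280 137.03928905519177 262.99812909260993
red [([369.1, 164.0], 115), ([388.6, 176.3], 117)]
t green 436 463 237 260 450.06012024048096 248.18637274549098
red []
shelf round (array([0.61415455, 0.23616481, 0.02308667]), np.float64(0.001578929331955702))
corner scene [0.46  0.177 0.02 ] top [0.439 0.178 0.02 ]
corner scene [0.673 0.169 0.02 ] top [0.667 0.171 0.02 ]
corner scene [ 0.657 -0.184  0.02 ] top [ 0.657 -0.19   0.02 ]
corner scene [ 0.444 -0.181  0.02 ] top [ 0.437 -0.183  0.02 ]
```

```bash
python3 - <<'E'
import cv2,numpy as np
a=cv2.imread('pics/s0.png');b=cv2.imread('pics/t0.png')
def c(im,x,y,w,h,W,H): return cv2.convertScaleAbs(cv2.resize(im[y:y+h,x:x+w],(W,H),interpolation=cv2.INTER_CUBIC),alpha=1.3,beta=10)
L=np.vstack([np.hstack([c(a,200,160,180,135,400,300),c(b,270,180,132,88,400,300)]),np.hstack([c(a,350,150,60,45,400,300),c(b,230,190,52,39,400,300)])])
cv2.imwrite('pics/c1.png',L)
E
```

```text
(no output)
```

View pics/c1.png

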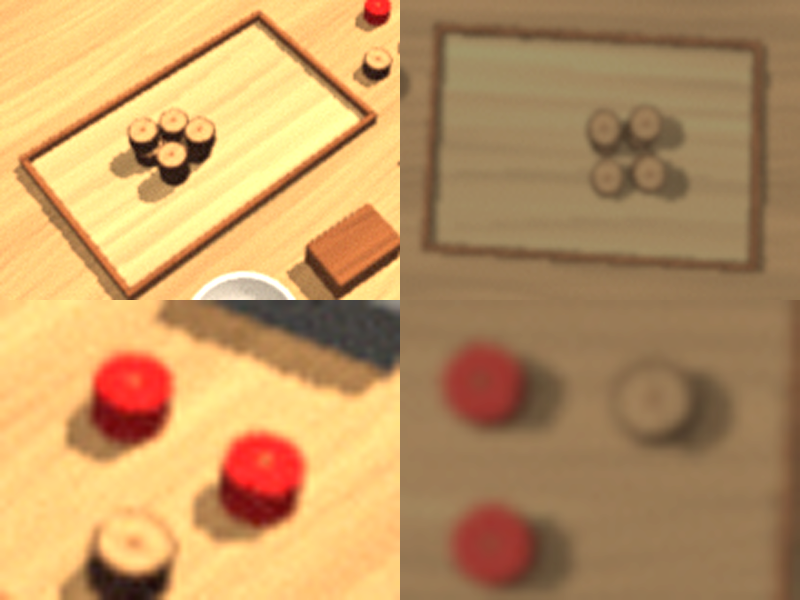

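The crop confirms three stacks two high (L, R, F), one single round (T) and one wooden shelf round, so 8 rounds in all. The two reds stay where they are.

```bash
python3 - <<'E'
from h import *
a=snap('scene');b=snap('top')
st=[(316.2,165.4),(369.4,211.8),(258.6,293.7),(210,232)];tt=[(277.9,252.7),(281.9,187.3),(390.1,192.9),(390,259.2)]
A=[]
for p,q in zip(st,tt):
    t=tri(a,p,b,q);print('corner scene',onz(a,[p],.02)[0].round(3),'top',onz(b,[q],.02)[0].round(3),'tri',t[0].round(3),round(t[1],4));A.append(onz(a,[p],.02)[0]);A.append(onz(b,[q],.02)[0])
A=np.array(A).reshape(4,2,3).mean(1);print('centre',A.mean(0),'sides',np.linalg.norm(A-np.roll(A,-1,0),axis=1), 'yaw',np.degrees(np.arctan2(*((A[0]+A[1]-A[2]-A[3])[[0,1]]*[-1,1]))))
bk=np.array([.4914,-.3129]);mk=np.array([.5217,-.371])
print('dist beak-mark',np.linalg.norm(bk-mk))
# cap axis: green disc silhouettes at z~.115
for z in(.11,.115,.12):
    print(z,onz(b,[(451.3,248.5)],z)[0].round(4))
E
python3 -m jog '[[[0,0,-0.01,0,0,0]]]' 0.05 15
```

```text
corner scene [0.454 0.18  0.02 ] top [0.45  0.182 0.02 ] tri [0.45  0.183 0.014] 0.0002
corner scene [0.675 0.172 0.02 ] top [0.67  0.175 0.02 ] tri [0.672 0.176 0.013] 0.0009
corner scene [ 0.662 -0.189  0.02 ] top [ 0.654 -0.19   0.02 ] tri [ 0.657 -0.19   0.012] 0.005
corner scene [ 0.441 -0.179  0.02 ] top [ 0.433 -0.186  0.02 ] tri [ 0.435 -0.182  0.015] 0.0102
centre [ 0.55483791 -0.00440197  0.02      ] sides [0.22065501 0.36343709 0.2208581  0.36365463] yaw -2.28461573405422
dist beak-mark 0.06552633058549823
0.11 [ 0.4653 -0.3583  0.11  ]
0.115 [ 0.4651 -0.3566  0.115 ]
0.12 [ 0.4648 -0.355   0.12  ]
clock: 0.42
tool_pos: [0.2158, 0.5859, 0.2483]
eef_rot: [0.175, 0.984, -0.001, -0.0]
contact_force: [0.5, -0.6, 0.2]
opening: 0.911
finger_force: 0.0
```

```bash
cat > g.py <<'E'
# g.py x y z yawdeg(closing line): shift and turn still to go, in tool axes
from h import *; import sys
st=get_state();p=np.array(st['tool_pos']);M=R.from_quat(st['eef_rot']).as_matrix()
t=list(map(float,sys.argv[1:]));yaw=np.degrees(np.arctan2(M[1,1],M[0,1]))
print('t',round(st['clock'],2),'q',st['q'].round(2),'F',np.round(st['contact_force'],1),'open',round(st['opening']*88.1,1),'ff',round(st['finger_force'],1),'pos',p.round(4),'yaw',yaw.round(1),'tilt',np.degrees(np.arccos(-M[2,2])).round(2))
if len(t)==4: y=np.radians(t[3]);T=np.array([[-np.sin(y)*-1*-1,np.cos(y),0],[np.cos(y)*-1*-1,np.sin(y),0],[0,0,-1]]);T[:,0]=np.cross(T[:,1],T[:,2])
else: T=M
if len(t)>2:
    d=np.array(t[:3])-p; print('d now-axes mm',(M.T@d*1000).round(1),'n',np.ceil(np.linalg.norm(d)/.06),'rotvec',R.from_matrix(M.T@T).as_rotvec().round(3),'d target-axes mm',(T.T@d*1000).round(1))
E
python3 -m jog '[[[0,0,0,0,0,0.144],[0,0,0,0,0,0.144],[0,0,0,0,0,0.144]]]' >/dev/null; python3 g.py .565 -.012 .12 45
```

```text
t 0.8 q [-1.25  0.67 -0.07  1.56  0.06  0.91 -0.56] F [0.  0.4 0.5] open 51.1 ff 0.0 pos [0.216  0.5868 0.2496] yaw 44.8 tilt 0.06
d now-axes mm [-671.1 -174.   128.9] n 12.0 rotvec [ 0.001 -0.001 -0.004] d target-axes mm [-670.3 -176.6  129.6]
```

```bash
python3 -m jog '[[[-0.056,-0.0147,0.01,0,0,0],[-0.056,-0.0147,0.01,0,0,0],[-0.056,-0.0147,0.01,0,0,0],[-0.056,-0.0147,0.01,0,0,0],[-0.056,-0.0147,0.01,0,0,0],[-0.056,-0.0147,0.01,0,0,0],[-0.056,-0.0147,0.01,0,0,0],[-0.056,-0.0147,0.01,0,0,0],[-0.056,-0.0147,0.01,0,0,0],[-0.056,-0.0147,0.01,0,0,0],[-0.056,-0.0147,0.01,0,0,0],[-0.054,-0.0147,0.01,0,0,0]]]' >/dev/null; python3 g.py .565 -.012 .12 45
```

```text
t 2.3 q [ 0.06  0.77 -0.19  1.84  0.26  0.55  0.48] F [ 0.4 -0.  -0.3] open 49.8 ff 0.0 pos [ 0.5671 -0.0136  0.1292] yaw 45.0 tilt 0.11
d now-axes mm [ 2.6 -0.4  9.2] n 1.0 rotvec [0.001 0.001 0.   ] d target-axes mm [ 2.5 -0.4  9.2]
```

```bash
python3 -m jog '[[[0.0025,0,0.045,0,0,0],[0,0,0.035,0,0,0],[0,0,0.013,0,0,0],[0,0,0,0,0,0]]]' >/dev/null; python3 g.py; python3 -m jog '[[[0,0,0,0,0,0],[0,0,0,0,0,0],[0,0,0,0,0,0],[0,0,0,0,0,0]]]' 0.02 15 >/dev/null; python3 g.py;  python3 -m jog '[[[0,0,-0.03,0,0,0],[0,0,-0.03,0,0,0]]]' >/dev/null; python3 g.py .610 .124 .11 45
```

```text
t 2.8 q [ 0.01  0.92 -0.13  1.88  0.3   0.36  0.44] F [-0.3 -0.1 -0.5] open 49.9 ff 0.0 pos [ 0.5638 -0.0097  0.0358] yaw 45.1 tilt 0.01
t 3.3 q [ 0.01  0.92 -0.13  1.88  0.3   0.36  0.44] F [-1.1 -0.3  6.7] open 35.4 ff 15.0 pos [ 0.5646 -0.0098  0.0371] yaw 45.0 tilt 0.15
t 3.55 q [ 0.04  0.82 -0.17  1.87  0.28  0.48  0.46] F [0.1 0.9 0.5] open 35.4 ff 15.0 pos [ 0.5633 -0.01    0.0966] yaw 45.0 tilt 0.03
d now-axes mm [ 61.7 127.8 -13.4] n 3.0 rotvec [-0.    -0.     0.001] d target-axes mm [ 61.8 127.8 -13.4]
```

```bash
python3 -m jog '[[[0.0206,0.0426,0,0,0,0],[0.0206,0.0426,0,0,0,0],[0.0206,0.0426,0,0,0,0],[0,0,0.04,0,0,0],[0,0,0.03,0,0,0],[0,0,0.012,0,0,0],[0,0,0,0,0,0]]]' >/dev/null; python3 g.py;  python3 -m jog '[[[0,0,0,0,0,0],[0,0,0,0,0,0],[0,0,-0.04,0,0,0],[0,0,-0.055,0,0,0]]]' 0.05 >/dev/null; python3 g.py .571 -.055 .11 45; python3 -c "
from h import *
snap('scene','s1.png')"
```

```text
t 4.42 q [-0.2   1.   -0.13  1.7   0.24  0.46  0.29] F [-0.6  0.9 -0.7] open 35.4 ff 15.0 pos [0.6101 0.124  0.0137] yaw 45.0 tilt 0.02
t 4.92 q [-0.18  0.85 -0.17  1.68  0.21  0.63  0.32] F [ 0.2 -0.2  1.3] open 49.6 ff 0.0 pos [0.6093 0.1239 0.1091] yaw 45.0 tilt 0.14
d now-axes mm [ -99.3 -153.6   -0.7] n 4.0 rotvec [-0.002 -0.001  0.001] d target-axes mm [ -99.4 -153.5   -0.9]
```

View pics/s1.png

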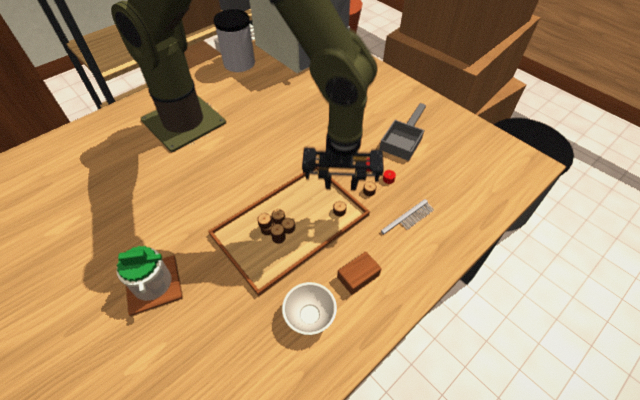

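The first round stands on the tray floor at (340,208), and the rest of the heap is undisturbed. Next is F's upper round.

```bash
python3 -m jog '[[[-0.0248,-0.0384,0,0,0,0],[-0.0248,-0.0384,0,0,0,0],[-0.0248,-0.0384,0,0,0,0],[-0.0248,-0.0384,0,0,0,0],[0,0,0.03,0,0,0],[0,0,0.03,0,0,0],[0,0,0.014,0,0,0],[0,0,0,0,0,0]]]' >/dev/null; python3 g.py .571 -.055 .036 45; python3 -m jog '[[[0,0,0,0,0,0],[0,0,0,0,0,0],[0,0,0,0,0,0],[0,0,0,0,0,0]]]' 0.02 15 >/dev/null; python3 g.py;  python3 -m jog '[[[0,0,-0.03,0,0,0],[0,0,-0.03,0,0,0]]]' >/dev/null; python3 g.py .600 -.136 .1 45
```

```text
t 5.97 q [ 0.1   0.93 -0.14  1.85  0.31  0.38  0.51] F [ 0.8 -0.   0.7] open 50.3 ff 0.0 pos [ 0.5715 -0.0544  0.0343] yaw 45.1 tilt 0.06
d now-axes mm [-0.  -0.7 -1.7] n 1.0 rotvec [-0.001 -0.001  0.001] d target-axes mm [-0.1 -0.7 -1.7]
t 6.47 q [ 0.1   0.93 -0.14  1.85  0.31  0.38  0.51] F [-0.8  0.1  6. ] open 35.7 ff 15.0 pos [ 0.5726 -0.0546  0.0357] yaw 45.0 tilt 0.12
t 6.72 q [ 0.12  0.83 -0.19  1.83  0.29  0.51  0.53] F [ 0.   0.5 -0.7] open 35.8 ff 15.0 pos [ 0.5714 -0.0546  0.0953] yaw 45.0 tilt 0.05
d now-axes mm [-77.7 -37.4  -4.8] n 2.0 rotvec [-0.001 -0.001  0.001] d target-axes mm [-77.8 -37.3  -4.7]
```

```bash
python3 -m jog '[[[-0.0389,-0.0187,0,0,0,0],[-0.0389,-0.0187,0,0,0,0],[0,0,0,0,0,0],[0,0,0.04,0,0,0],[0,0,0.03,0,0,0],[0,0,0.012,0,0,0],[0,0,0,0,0,0]]]' >/dev/null; python3 g.py;  python3 -m jog '[[[0,0,0,0,0,0],[0,0,0,0,0,0],[0,0,-0.04,0,0,0],[0,0,-0.055,0,0,0]]]' 0.05 >/dev/null; python3 g.py .522 -.059 .11 45
```

```text
t 7.6 q [ 0.24  1.   -0.18  1.72  0.34  0.46  0.63] F [ 0.6 -0.6 -0.3] open 35.5 ff 15.0 pos [ 0.6002 -0.1353  0.0125] yaw 45.1 tilt 0.05
t 8.1 q [ 0.28  0.85 -0.23  1.7   0.3   0.63  0.67] F [ 0.8 -0.3 -0.1] open 50.1 ff 0.0 pos [ 0.5995 -0.1359  0.1081] yaw 45.0 tilt 0.14
d now-axes mm [109.2  -0.3  -1.7] n 2.0 rotvec [-0.001 -0.002  0.001] d target-axes mm [109.2  -0.4  -1.9]
```

```bash
python3 -m jog '[[[0.0546,0,0,0,0,0],[0.0546,0,0,0,0,0],[0,0,0,0,0,0],[0,0,0.03,0,0,0],[0,0,0.03,0,0,0],[0,0,0.013,0,0,0],[0,0,0,0,0,0]]]' >/dev/null; python3 g.py .522 -.059 .036 45; python3 -m jog '[[[0,0,0,0,0,0],[0,0,0,0,0,0],[0,0,0,0,0,0],[0,0,0,0,0,0]]]' 0.02 15 >/dev/null; python3 g.py;  python3 -m jog '[[[0,0,-0.03,0,0,0],[0,0,-0.03,0,0,0]]]' >/dev/null; python3 g.py .500 -.132 .1 45
```

```text
t 8.97 q [ 0.09  0.9  -0.11  1.99  0.35  0.26  0.47] F [ 0.1 -0.2  0.1] open 50.2 ff 0.0 pos [ 0.5233 -0.0593  0.0343] yaw 45.0 tilt 0.03
d now-axes mm [ 1.2 -0.7 -1.7] n 1.0 rotvec [-0.001 -0.     0.   ] d target-axes mm [ 1.2 -0.7 -1.7]
t 9.47 q [ 0.09  0.9  -0.11  1.99  0.35  0.26  0.47] F [ 0.5 -0.2  7.2] open 35.6 ff 15.0 pos [ 0.5239 -0.0591  0.0356] yaw 45.0 tilt 0.11
t 9.72 q [ 0.13  0.79 -0.17  1.98  0.32  0.4   0.5 ] F [-0.1  1.   0.4] open 35.5 ff 15.0 pos [ 0.5227 -0.0588  0.0953] yaw 45.0 tilt 0.06
d now-axes mm [-35.6 -67.8  -4.7] n 2.0 rotvec [-0.001 -0.001  0.001] d target-axes mm [-35.7 -67.8  -4.7]
```

```bash
python3 -m jog '[[[-0.0178,-0.0339,0,0,0,0],[-0.0178,-0.0339,0,0,0,0],[0,0,0,0,0,0],[0,0,0.04,0,0,0],[0,0,0.03,0,0,0],[0,0,0.012,0,0,0],[0,0,0,0,0,0]]]' >/dev/null; python3 g.py;  python3 -m jog '[[[0,0,0,0,0,0],[0,0,0,0,0,0],[0,0,-0.04,0,0,0],[0,0,-0.055,0,0,0]]]' 0.05 >/dev/null; python3 g.py .614 .236 .11 45;python3 - <<'E'
from h import *
a=snap('scene','s2.png');b=snap('top','t2.png')
im=lambda s,x,y,w,h:cv2.convertScaleAbs(cv2.resize(cv2.cvtColor(s['frame'],cv2.COLOR_RGB2BGR)[y:y+h,x:x+w],(800,300) if 0 else (400,300),interpolation=cv2.INTER_CUBIC),alpha=1.3,beta=10)
cv2.imwrite('pics/c2.png',np.hstack([cv2.resize(im(a,200,160,180,135),(400,300)),im(b,310,190,88,66)]))
E
```

```text
t 10.6 q [ 0.23  0.94 -0.1   2.02  0.41  0.2   0.56] F [ 1.  -0.3 -0.5] open 35.4 ff 15.0 pos [ 0.5005 -0.1313  0.0124] yaw 45.1 tilt 0.04
t 11.1 q [ 0.3   0.76 -0.21  2.    0.36  0.42  0.6 ] F [ 0.4  0.1 -0.4] open 49.9 ff 0.0 pos [ 0.4997 -0.1319  0.1084] yaw 45.0 tilt 0.12
d now-axes mm [179.  341.1  -1.8] n 7.0 rotvec [-0.001 -0.002  0.001] d target-axes mm [179.3 341.   -1.6]
```

View pics/c2.png

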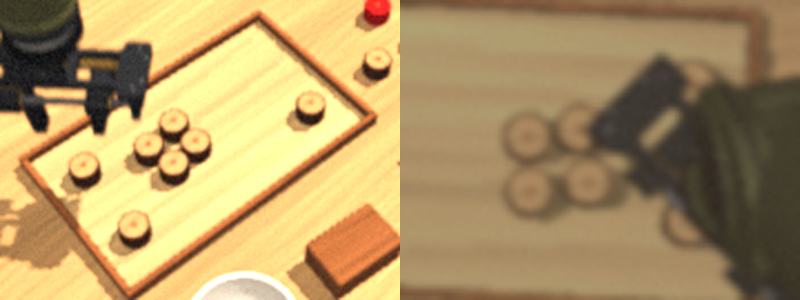

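Three rounds are now placed at the tray's ends, and the lower four are all flat: scene T (278,214), L (267,225), R (288,224), F (278,233).

```bash
python3 -m jog '[[[0.0256,0.0487,0,0,0,0],[0.0256,0.0487,0,0,0,0],[0.0256,0.0487,0,0,0,0],[0.0256,0.0487,0,0,0,0],[0.0256,0.0487,0,0,0,0],[0.0256,0.0487,0,0,0,0],[0.0256,0.0487,0,0,0,0],[0,0,0,0,0,0]]]' >/dev/null; python3 g.py .614 .236 .006 45; python3 - <<'E'
from h import *
a=snap('scene');b=snap('top')
S=dict(L=(266.6,225.3),T=(277.9,214),R=(288.2,223.9),F=(277.9,232.9));T=dict(R=(338.6,220.4),F=(349.6,218.2),T=(338.2,231.4),L=(351.4,229.6))
for k in S:print(k,*[np.round(x,4) for x in tri(a,S[k],b,T[k])],onz(a,[S[k]],.03)[0].round(4),onz(b,[T[k]],.03)[0].round(4))
print('reds',onz(a,[(369.3,162.5),(388.8,174.8)],.024).round(3), 'shelf',onz(a,[(369,185.8)],.024).round(4),onz(b,[(263,203)],.024).round(4))
E
```

```text
t 12.2 q [-0.36  0.9  -0.17  1.56  0.19  0.7   0.18] F [ 0.9 -0.1 -0. ] open 49.9 ff 0.0 pos [0.6141 0.2431 0.1076] yaw 45.4 tilt 0.34
d now-axes mm [ -5.3  -5.6 101.5] n 2.0 rotvec [ 0.005 -0.003  0.008] d target-axes mm [ -5.   -5.1 101.6]
L [ 0.5278 -0.06    0.0266] 0.0015 [ 0.5294 -0.0618  0.03  ] [ 0.5278 -0.0591  0.03  ]
T [ 0.521  -0.0165  0.0289] 0.0019 [ 0.5211 -0.0178  0.03  ] [ 0.5214 -0.0157  0.03  ]
R [ 0.5593 -0.0162  0.0232] 0.0023 [ 0.5637 -0.0178  0.03  ] [ 0.5578 -0.0168  0.03  ]
F [ 0.5658 -0.0536  0.0272] 0.0005 [ 0.5672 -0.0548  0.03  ] [ 0.5656 -0.0532  0.03  ]
reds [[0.554 0.301 0.024]
 [0.625 0.307 0.024]] shelf [[0.6142 0.2348 0.024 ]] [[0.6145 0.2367 0.024 ]]
```

```bash
python3 -m jog '[[[0,0,0.03,0,0,0],[0,0,0.03,0,0,0],[0,0,0,0,0,0]]]' >/dev/null; python3 g.py .614 .236 .006 45
```

```text
t 12.68 q [-0.36  0.98 -0.14  1.58  0.21  0.6   0.17] F [-0.5  1.1  0.4] open 49.9 ff 0.0 pos [0.6126 0.2324 0.0456] yaw 44.9 tilt 0.37
d now-axes mm [ 1.6  3.8 39.5] n 1.0 rotvec [-0.006 -0.001 -0.002] d target-axes mm [ 1.6  3.5 39.6]
```

```bash
python3 -m jog '[[[0,0,0.025,0,0,0],[0,0,0.014,0,0,0],[0,0,0,0,0,0],[0,0,0,0,0,0]]]' >/dev/null; python3 g.py .614 .236 .006 45; python3 -m jog '[[[0,0,0,0,0,0],[0,0,0,0,0,0],[0,0,0,0,0,0],[0,0,0,0,0,0]]]' 0.02 15 >/dev/null; python3 g.py;  python3 -m jog '[[[0,0,-0.03,0,0,0],[0,0,-0.045,0,0,0]]]' >/dev/null; python3 g.py .510 .128 .1 45
```

```text
t 13.18 q [-0.37  1.04 -0.13  1.58  0.22  0.54  0.16] F [ 0.5 -0.8  0.6] open 50.1 ff 0.0 pos [0.6152 0.2358 0.0097] yaw 45.0 tilt 0.08
d now-axes mm [ 1.  -0.7  3.7] n 1.0 rotvec [0.001 0.001 0.   ] d target-axes mm [ 1.  -0.7  3.7]
t 13.68 q [-0.37  1.04 -0.13  1.58  0.22  0.54  0.16] F [-0.1 -0.9  5.7] open 35.6 ff 15.0 pos [0.6151 0.236  0.0095] yaw 45.0 tilt 0.07
t 13.93 q [-0.35  0.93 -0.16  1.57  0.2   0.66  0.18] F [ 0.3  0.5 -0.2] open 35.4 ff 15.0 pos [0.6131 0.2352 0.0828] yaw 45.1 tilt 0.23
d now-axes mm [  -2.8 -148.8  -16.6] n 3.0 rotvec [-0.004 -0.002  0.001] d target-axes mm [  -2.9 -148.7  -17.2]
```

```bash
python3 -m jog '[[[-0.001,-0.0497,0,0,0,0],[-0.001,-0.0497,0,0,0,0],[-0.001,-0.0497,0,0,0,0],[0,0,0,0,0,0],[0,0,0.03,0,0,0],[0,0,0.025,0,0,0],[0,0,0.012,0,0,0],[0,0,0,0,0,0]]]' >/dev/null; python3 g.py .510 .128 .0165 45
```

```text
t 14.93 q [-0.29  0.94 -0.08  1.99  0.29  0.22  0.17] F [-0.4 -0.1 -1.1] open 35.7 ff 15.0 pos [0.5115 0.1287 0.0162] yaw 45.1 tilt 0.02
d now-axes mm [ 0.6 -1.5 -0.3] n 1.0 rotvec [-0.    -0.     0.001] d target-axes mm [ 0.6 -1.5 -0.3]
```

```bash
python3 -m jog '[[[0,0,0,0,0,0],[0,0,0,0,0,0],[0,0,-0.04,0,0,0],[0,0,-0.05,0,0,0]]]' 0.048 >/dev/null; python3 g.py .521 -.0167 .1 45
```

```text
t 15.43 q [-0.24  0.77 -0.15  1.97  0.26  0.42  0.2 ] F [1.2 0.3 0.3] open 47.8 ff 0.0 pos [0.5107 0.128  0.1075] yaw 45.0 tilt 0.1
d now-axes mm [-109.5  -95.1    7.6] n 3.0 rotvec [-0.002 -0.001  0.001] d target-axes mm [-109.6  -95.     7.5]
```

```bash
python3 -m jog '[[[-0.0365,-0.0317,0,0,0,0],[-0.0365,-0.0317,0,0,0,0],[-0.0365,-0.0317,0,0,0,0],[0,0,0.03,0,0,0],[0,0,0.02,0,0,0],[0,0,0,0,0,0],[0,0,0,0,0,0]]]' >/dev/null; python3 g.py .521 -.0167 .012 45
```

```text
t 16.3 q [ 0.03  0.86 -0.14  2.    0.36  0.3   0.38] F [-0.4  0.2  0.5] open 48.0 ff 0.0 pos [ 0.522  -0.0163  0.0575] yaw 45.0 tilt 0.06
d now-axes mm [ 0.5 -1.  45.5] n 1.0 rotvec [0.001 0.001 0.001] d target-axes mm [ 0.5 -1.  45.5]
```

```bash
python3 -m jog '[[[0.0005,-0.001,0.02,0,0,0],[0,0,0.015,0,0,0],[0,0,0.01,0,0,0],[0,0,0,0,0,0]]]' >/dev/null; python3 g.py .521 -.0167 .012 45;python3 -m jog '[[[0,0,0,0,0,0],[0,0,0,0,0,0],[0,0,0,0,0,0],[0,0,0,0,0,0]]]' 0.02 15 >/dev/null; python3 g.py;  python3 -m jog '[[[0,0,-0.03,0,0,0],[0,0,-0.04,0,0,0]]]' >/dev/null; python3 g.py .507 .041 .08 45
```

```text
t 16.8 q [-0.    0.94 -0.09  2.01  0.37  0.2   0.36] F [-0.1 -0.4  0.6] open 47.9 ff 0.0 pos [ 0.5202 -0.0168  0.0112] yaw 45.0 tilt 0.06
d now-axes mm [-0.5  0.6 -0.8] n 1.0 rotvec [-0.001 -0.001  0.001] d target-axes mm [-0.5  0.6 -0.8]
t 17.3 q [-0.    0.94 -0.09  2.01  0.37  0.2   0.36] F [-0.7 -0.   3.9] open 35.6 ff 15.0 pos [ 0.5208 -0.0169  0.0121] yaw 45.0 tilt 0.04
t 17.55 q [ 0.04  0.81 -0.16  2.    0.35  0.36  0.39] F [ 0.4  0.3 -0.2] open 35.6 ff 15.0 pos [ 0.5197 -0.0168  0.0818] yaw 45.1 tilt 0.14
d now-axes mm [49.8 32.   1.8] n 1.0 rotvec [-0.002 -0.002  0.001] d target-axes mm [49.9 31.9  1.8]
```

```bash
python3 -m jog '[[[0.025,0.016,0,0,0,0],[0.025,0.016,0,0,0,0],[0,0,0,0,0,0],[0,0,0.03,0,0,0],[0,0,0.025,0,0,0],[0,0,0.0135,0,0,0],[0,0,0,0,0,0]]]' >/dev/null; python3 g.py .507 .041 .0125 45;python3 -m jog '[[[0,0,0,0,0,0],[0,0,0,0,0,0],[0,0,-0.04,0,0,0],[0,0,-0.05,0,0,0]]]' 0.048 >/dev/null; python3 g.py .5665 -.054 .1 45;python3 - <<'E'
from h import *
a=snap('scene','s3.png');b=snap('top','t3.png')
im=lambda s,x,y,w,h:cv2.convertScaleAbs(cv2.resize(cv2.cvtColor(s['frame'],cv2.COLOR_RGB2BGR)[y:y+h,x:x+w],(400,300),interpolation=cv2.INTER_CUBIC),alpha=1.3,beta=10)
cv2.imwrite('pics/c3.png',np.hstack([im(a,200,160,180,135),im(b,310,190,88,66)]))
E
```

```text
t 18.43 q [-0.13  0.94 -0.07  2.05  0.35  0.17  0.27] F [0.1 0.5 0.5] open 35.8 ff 15.0 pos [0.5075 0.0402 0.0127] yaw 45.0 tilt 0.08
d now-axes mm [0.9 0.2 0.2] n 1.0 rotvec [-0.001 -0.    -0.   ] d target-axes mm [0.9 0.2 0.2]
t 18.93 q [-0.07  0.76 -0.17  2.02  0.31  0.38  0.3 ] F [1.1 0.5 1. ] open 47.8 ff 0.0 pos [0.5072 0.0411 0.104 ] yaw 45.1 tilt 0.09
d now-axes mm [-109.2  -25.4    4. ] n 2.0 rotvec [-0.001 -0.001  0.001] d target-axes mm [-109.2  -25.3    4. ]
```

View pics/c3.png

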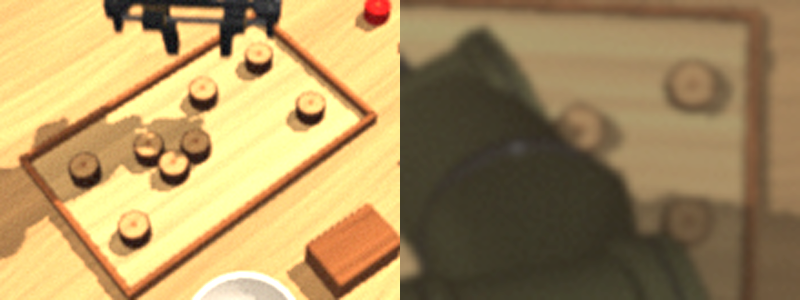

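```bash
python3 -m jog '[[[0,0,0,0,0,0.157],[0,0,0,0,0,0.157],[0,0,0,0,0,0.157],[0,0,0,0,0,0.157],[0,0,0,0,0,0.157],[-0.029,0.027,0,0,0,0],[-0.029,0.027,0,0,0,0],[0,0,0.025,0,0,0],[0,0,0.02,0,0,0],[0,0,0,0,0,0],[0,0,0,0,0,0]]]' 0.05 >/dev/null; python3 g.py .561 -.0173 .012 0
python3 - <<'E'
from h import *
a=snap('scene');print(onz(a,[(339.5,205.9),(291.3,202)],.03).round(4),'true .6100 .124 / .507 .0405')
E
```

```text
t 20.4 q [-0.05  0.88 -0.01  1.89  0.02  0.37 -0.07] F [-0.3  0.5  0.7] open 50.0 ff 0.0 pos [ 0.562  -0.0168  0.0586] yaw 0.1 tilt 0.03
d now-axes mm [-0.5 -1.  46.6] n 1.0 rotvec [0.001 0.    0.001] d target-axes mm [-0.5 -1.  46.6]
[[0.6117 0.121  0.03  ]
 [0.5145 0.0339 0.03  ]] true .6100 .124 / .507 .0405
```

```bash
python3 -m jog '[[[0,-0.002,0.02,0,0,0],[0,0,0.015,0,0,0],[0,0,0.0115,0,0,0],[0,0,0,0,0,0]]]' >/dev/null; python3 g.py;python3 -m jog '[[[0,0,0,0,0,0],[0,0,0,0,0,0],[0,0,0,0,0,0],[0,0,0,0,0,0]]]' 0.02 15 >/dev/null; python3 g.py;  python3 -m jog '[[[0,0,-0.03,0,0,0],[0,0,-0.04,0,0,0]]]' >/dev/null; python3 g.py .607 .037 .08 0
```

```text
t 20.95 q [-0.05  0.96 -0.01  1.9   0.02  0.28 -0.07] F [-0.6  0.9 -0.7] open 49.7 ff 0.0 pos [ 0.5594 -0.0168  0.011 ] yaw 0.1 tilt 0.07
t 21.45 q [-0.05  0.96 -0.01  1.9   0.02  0.28 -0.07] F [-0.8 -0.4  2.9] open 35.5 ff 15.0 pos [ 0.5602 -0.0168  0.0121] yaw 0.1 tilt 0.05
t 21.7 q [-0.05  0.84 -0.01  1.89  0.02  0.42 -0.07] F [ 0.6 -0.6  0.9] open 35.5 ff 15.0 pos [ 0.5589 -0.0168  0.0817] yaw 0.1 tilt 0.14
d now-axes mm [53.7 48.2  1.6] n 2.0 rotvec [-0.003 -0.     0.001] d target-axes mm [53.8 48.1  1.7]
```

Place it, lift, turn to yaw 90 and go to L.

```bash
python3 -m jog '[[[0.027,0.024,0,0,0,0],[0.027,0.024,0,0,0,0],[0,0,0,0,0,0],[0,0,0.03,0,0,0],[0,0,0.025,0,0,0],[0,0,0.0135,0,0,0],[0,0,0,0,0,0]]]' >/dev/null; python3 g.py .607 .037 .0125 0;python3 -m jog '[[[0,0,0,0,0,0],[0,0,0,0,0,0],[0,0,-0.04,0,0,0],[0,0,-0.05,0,0,0]]]' 0.05 >/dev/null; python3 -m jog '[[[0,0,0,0,0,-0.175],[0,0,0,0,0,-0.175],[0,0,0,0,0,-0.175],[0,0,0,0,0,-0.175],[0,0,0,0,0,-0.175],[0,0,0,0,0,-0.175],[0,0,0,0,0,-0.175],[0,0,0,0,0,-0.175],[0,0,0,0,0,-0.171],[0,0,0,0,0,0]]]'>/dev/null;  python3 g.py .5275 -.0595 .1 90
python3 - <<'E'
from h import *
a=snap('scene','s4.png')
im=lambda s,x,y,w,h:cv2.convertScaleAbs(cv2.resize(cv2.cvtColor(s['frame'],cv2.COLOR_RGB2BGR)[y:y+h,x:x+w],(800,600),interpolation=cv2.INTER_CUBIC),alpha=1.3,beta=10)
cv2.imwrite('pics/c4.png',im(a,200,160,180,135))
E
```

```text
t 22.57 q [-0.14  0.99  0.    1.75 -0.    0.41 -0.13] F [-0.6 -1.2 -0.5] open 35.6 ff 15.0 pos [0.607  0.0364 0.0126] yaw 0.0 tilt 0.1
d now-axes mm [0.6 0.  0.1] n 1.0 rotvec [-0.002  0.001  0.   ] d target-axes mm [0.6 0.  0.1]
t 24.32 q [ 0.09  0.87 -0.42  1.72  0.52  0.67  0.96] F [0.6 0.5 0.7] open 50.1 ff 0.0 pos [0.6078 0.0369 0.1036] yaw 89.9 tilt 0.03
d now-axes mm [ 80.2 -96.5   3.5] n 3.0 rotvec [ 0.     0.    -0.001] d target-axes mm [ 80.3 -96.4   3.6]
```

View pics/c4.png

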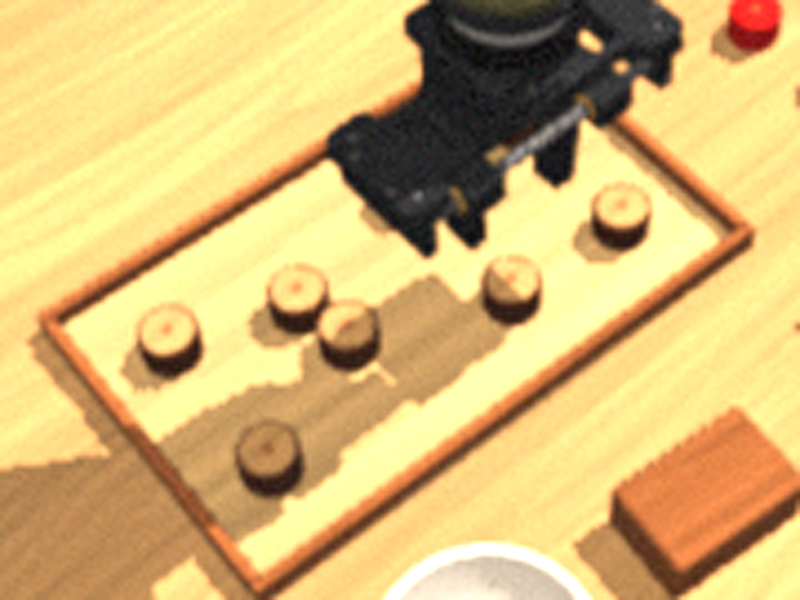

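L at (267,225) and F at (278,232) have not moved. Gripping L next.

```bash
python3 -m jog '[[[0.0268,-0.0322,0,0,0,0],[0.0268,-0.0322,0,0,0,0],[0.0268,-0.0322,0,0,0,0],[0,0,0.03,0,0,0],[0,0,0.02,0,0,0],[0,0,0,0,0,0],[0,0,0.02,0,0,0],[0,0,0.014,0,0,0],[0,0,0.007,0,0,0],[0,0,0,0,0,0]]]' >/dev/null; python3 g.py .5275 -.0595 .012 90;python3 -m jog '[[[0,0,0,0,0,0],[0,0,0,0,0,0],[0,0,0,0,0,0],[0,0,0,0,0,0]]]' 0.02 15 >/dev/null; python3 g.py;  python3 -m jog '[[[0,0,-0.03,0,0,0],[0,0,-0.03,0,0,0]]]' >/dev/null; python3 g.py .503 -.045 .072 90
```

```text
t 25.62 q [ 0.16  0.95 -0.23  1.98  0.71  0.29  0.91] F [-0.1 -0.5  0.1] open 50.1 ff 0.0 pos [ 0.5274 -0.0594  0.0121] yaw 90.1 tilt 0.02
d now-axes mm [-0.1 -0.1  0.1] n 1.0 rotvec [-0.    -0.     0.001] d target-axes mm [-0.1 -0.1  0.1]
t 26.12 q [ 0.16  0.95 -0.23  1.98  0.71  0.29  0.91] F [-0.7 -0.6  4.3] open 35.6 ff 15.0 pos [ 0.5278 -0.0595  0.0126] yaw 90.1 tilt 0.05
t 26.38 q [ 0.23  0.85 -0.34  1.97  0.64  0.43  0.97] F [ 0.   0.8 -0.2] open 35.4 ff 15.0 pos [ 0.527  -0.0594  0.0725] yaw 90.1 tilt 0.08
d now-axes mm [23.9 14.5  0.6] n 1.0 rotvec [ 0.    -0.001  0.001] d target-axes mm [24.  14.4  0.5]
```

```bash
python3 -m jog '[[[0.024,0.0145,0,0,0,0],[0,0,0,0,0,0],[0,0,0.03,0,0,0],[0,0,0.02,0,0,0],[0,0,0.01,0,0,0],[0,0,0,0,0,0]]]' >/dev/null; python3 g.py .503 -.045 .0127 90;python3 -m jog '[[[0,0,0,0,0,0],[0,0,0,0,0,0],[0,0,-0.04,0,0,0],[0,0,-0.05,0,0,0],[0,0,0,0,0,0]]]' 0.05 >/dev/null; python3 g.py .566 -.0538 .1 90
```

```text
t 27.12 q [ 0.1   0.94 -0.17  2.05  0.74  0.21  0.85] F [-0.3 -0.1  0.1] open 35.7 ff 15.0 pos [ 0.5037 -0.0454  0.0116] yaw 90.1 tilt 0.04
d now-axes mm [ 0.7  0.4 -1.1] n 1.0 rotvec [-0.001 -0.     0.001] d target-axes mm [ 0.7  0.4 -1.1]
t 27.75 q [ 0.23  0.78 -0.37  2.03  0.64  0.44  0.94] F [0.1 0.2 0.3] open 50.2 ff 0.0 pos [ 0.5056 -0.0451  0.1053] yaw 90.0 tilt 0.39
d now-axes mm [-60.3  -8.7   5.7] n 2.0 rotvec [0.001 0.007 0.   ] d target-axes mm [-60.4  -8.7   5.3]
```

```bash
python3 -m jog '[[[-0.031,-0.0045,0,0,0,0],[-0.031,-0.0045,0,0,0,0],[0,0,0,0,0,0],[0,0,0.03,0,0,0],[0,0,0.02,0,0,0],[0,0,0,0,0,0],[0,0,0.02,0,0,0],[0,0,0.013,0,0,0],[0,0,0.008,0,0,0],[0,0,0,0,0,0]]]' >/dev/null; python3 g.py .566 -.0538 .012 90;python3 -m jog '[[[0,0,0,0,0,0],[0,0,0,0,0,0],[0,0,0,0,0,0],[0,0,0,0,0,0]]]' 0.02 15 >/dev/null; python3 g.py;  python3 -m jog '[[[0,0,-0.03,0,0,0],[0,0,-0.03,0,0,0]]]' >/dev/null; python3 g.py .603 -.049 .072 90
```

```text
t 29.0 q [ 0.19  0.98 -0.31  1.86  0.69  0.41  0.94] F [-0.1 -0.   0.2] open 49.9 ff 0.0 pos [ 0.5652 -0.0539  0.011 ] yaw 90.1 tilt 0.04
d now-axes mm [-0.8  0.1 -1. ] n 1.0 rotvec [-0.    -0.001  0.001] d target-axes mm [-0.8  0.1 -1. ]
t 29.5 q [ 0.19  0.98 -0.31  1.86  0.69  0.41  0.94] F [-0.5 -0.   4.4] open 35.4 ff 15.0 pos [ 0.5658 -0.0539  0.0117] yaw 90.1 tilt 0.05
t 29.75 q [ 0.24  0.89 -0.39  1.85  0.63  0.53  1.  ] F [ 0.   0.3 -0.3] open 35.8 ff 15.0 pos [ 0.5649 -0.0539  0.0715] yaw 90.1 tilt 0.08
d now-axes mm [-38.1   4.9  -0.6] n 1.0 rotvec [ 0.    -0.001  0.001] d target-axes mm [-38.1   4.9  -0.5]
```

```bash
python3 -m jog '[[[-0.038,0.005,0,0,0,0],[0,0,0,0,0,0],[0,0,0.03,0,0,0],[0,0,0.02,0,0,0],[0,0,0.0095,0,0,0],[0,0,0,0,0,0]]]' >/dev/null; python3 g.py;python3 -m jog '[[[0,0,0,0,0,0],[0,0,0,0,0,0],[0,0,-0.04,0,0,0],[0,0,-0.055,0,0,0],[0,0,-0.06,0,0,0],[0,0,-0.06,0,0,0],[0.05,-0.02,-0.02,0,0,0],[0.055,-0.02,0,0,0,0],[0.055,-0.02,0,0,0,0],[0,0,0,0,0,0],[0,0,0,0,0,0]]]' 0.05 >/dev/null; python3 g.py .466 -.357 .25 90
python3 - <<'E'
from h import *
a=snap('scene','s5.png');b=snap('top','t5.png')
im=lambda s,x,y,w,h,W,H:cv2.convertScaleAbs(cv2.resize(cv2.cvtColor(s['frame'],cv2.COLOR_RGB2BGR)[y:y+h,x:x+w],(W,H),interpolation=cv2.INTER_CUBIC),alpha=1.3,beta=10)
cv2.imwrite('pics/c5.png',np.vstack([np.hstack([im(a,200,160,180,135,400,300),im(b,270,180,132,99,400,300)]),np.hstack([im(a,100,235,100,75,400,300),im(b,410,220,60,45,400,300)])]))
E
```

```text
t 30.5 q [ 0.21  1.01 -0.36  1.75  0.66  0.51  0.99] F [-0.4  0.1 -0.2] open 35.4 ff 15.0 pos [ 0.6029 -0.0488  0.0112] yaw 90.1 tilt 0.07
t 31.88 q [ 0.54  0.51 -0.61  2.03  0.43  0.73  1.23] F [ 0.3 -0.8 -0.5] open 49.9 ff 0.0 pos [ 0.4444 -0.1091  0.2473] yaw 90.0 tilt 0.12
d now-axes mm [ -21.4 -248.    -2.7] n 5.0 rotvec [0.    0.002 0.001] d target-axes mm [ -21.6 -247.9   -2.7]
```

View pics/c5.png

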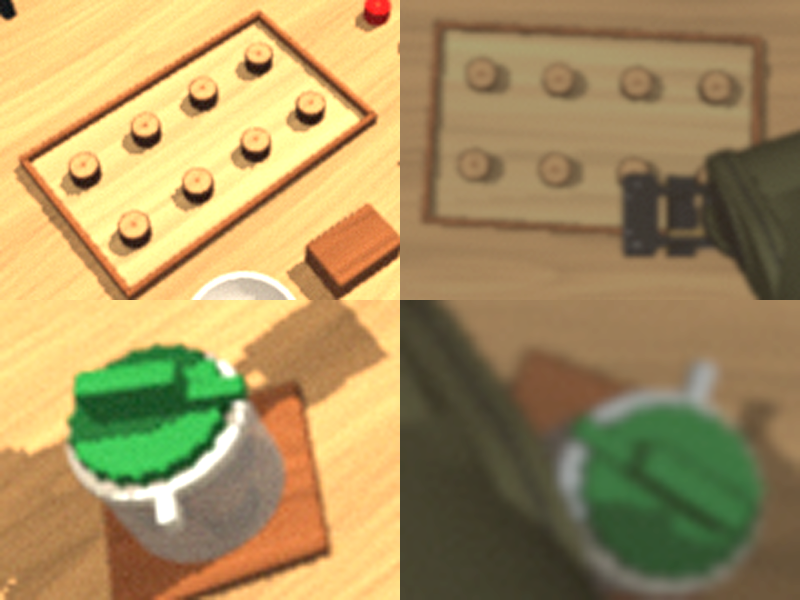

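The tray holds all eight rounds flat in a 2×4 pattern with wide gaps. The cap is unchanged, with the beak at scene (160,256). I'll locate its axis now.

```bash
python3 - <<'E'
from h import *
from scipy.optimize import fsolve
a=snap('scene');b=snap('top')
bk=np.array([.4914,-.3129]);mk=np.array([.5217,-.371])
ax=fsolve(lambda c:[np.hypot(*(bk-c))-.054,np.hypot(*(mk-c))-.056],[.466,-.357]);print('from radii',ax)
print('bar top centre',onz(b,[(454.1,247.6)],.15).round(4), 'tri disc',tri(a,(137.6,263.6),b,(450.4,248.7)))
q=[((645,440)),(632,470),(742,528),(757,497)];P=onz(b,[((x-400)/6.667+410,(y-300)/6.667+220) for x,y in q],.15);print('bar corners',P.round(3).tolist(),P.mean(0),np.linalg.norm(P-np.roll(P,-1,0),axis=1))
for c in (ax,P.mean(0)[:2],[.466,-.357]):print([np.degrees(np.arctan2(*(p-c)[::-1])).round(1) for p in(bk,mk)])
# scene crop bar corners vs. prediction
ang=np.radians(63);u=np.array([np.cos(ang),np.sin(ang)]);v=np.array([-u[1],u[0]])
for c in(ax,P.mean(0)[:2]):print(((proj(a,[list(c+u*i*.026+v*j*.008)+[.15] for i in(-1,1) for j in(-1,1)])-[100,235])*4).round(0).tolist())
E
```

```text
from radii [ 0.46662206 -0.36087972]
bar top centre [[ 0.4659 -0.3535  0.15  ]] tri disc (array([ 0.46473016, -0.35718218,  0.10617543]), np.float64(0.0009058546293744046))
bar corners [[0.485, -0.333, 0.15], [0.472, -0.326, 0.15], [0.447, -0.374, 0.15], [0.46, -0.381, 0.15]] [ 0.46605348 -0.35342876  0.15      ] [0.01478822 0.05375913 0.01553939 0.0544551 ]
[np.float64(62.7), np.float64(-10.4)]
[np.float64(58.0), np.float64(-17.5)]
[np.float64(60.1), np.float64(-14.1)]
[[64.0, 106.0], [65.0, 79.0], [168.0, 82.0], [168.0, 56.0]]
[[77.0, 96.0], [78.0, 70.0], [181.0, 73.0], [181.0, 47.0]]
```

```bash
python3 - <<'E'
import cv2
a=cv2.imread('pics/s5.png')[235:310,100:200]
cv2.imwrite('pics/c6.png',cv2.convertScaleAbs(cv2.resize(a,(800,600),interpolation=cv2.INTER_CUBIC),alpha=1.3,beta=10))
E
```

```text
(no output)
```

View pics/c6.png

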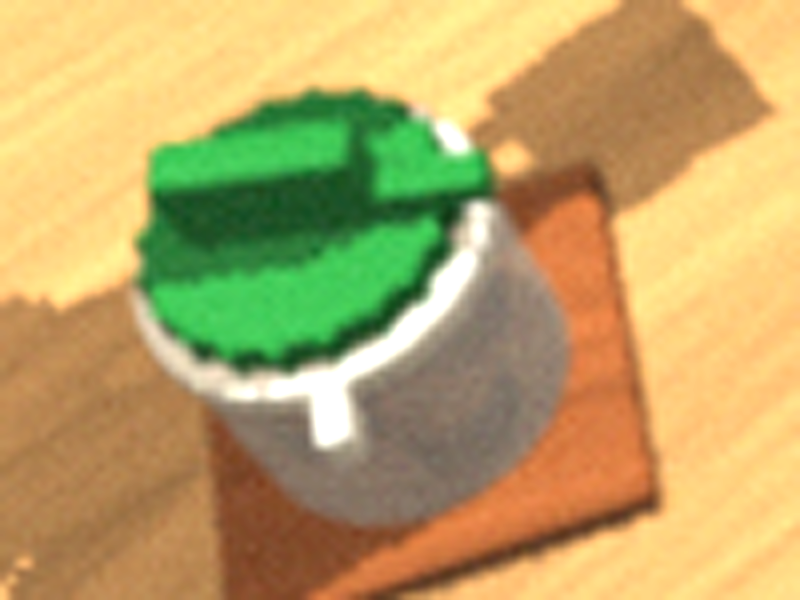

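```bash
python3 - <<'E'
from h import *
a=snap('scene');b=snap('top')
S=lambda p:[(x/8+100,y/8+235) for x,y in p]
C=S([(160,192),(150,150),(355,165),(350,118)])
tc=[((x-400)/6.667+410,(y-300)/6.667+220) for x,y in [(757,497),(742,528),(645,440),(632,470)]]
A=onz(a,C,.148);B=onz(b,tc,.148)
for n,P in(('s',A),('t',B)):
    d=P[2]+P[3]-P[0]-P[1];print(n,P.mean(0).round(4),np.degrees(np.arctan2(d[1],d[0])).round(1),np.linalg.norm(d)/2)
print('centre tri',tri(a,np.mean(C,0),b,np.mean(tc,0)))
print('beak',tri(a,(161,255.6),b,(437,239.5)))
for p in((141.3,283),(141.5,286)):print('mark',tri(a,p,b,(455.7,229.7)),onz(a,[p],.115).round(4))
E
```

```text
s [ 0.4673 -0.3561  0.148 ] 57.7 0.049959879298185454
t [ 0.4662 -0.3541  0.148 ] 62.6 0.054198344854941696
centre tri (array([ 0.46601795, -0.35559527,  0.14581842]), np.float64(0.0014560059014945296))
beak (array([ 0.49171693, -0.31150035,  0.1216362 ]), np.float64(0.0014307464311291546))
mark (array([ 0.52191898, -0.37200835,  0.11930725]), np.float64(0.001881670492245843)) [[ 0.5185 -0.373   0.115 ]]
mark (array([ 0.52274874, -0.37506046,  0.11075533]), np.float64(0.0021301130735592423)) [[ 0.525  -0.3759  0.115 ]]
```

The cap axis is at (0.4665, −0.355), the bar top at about 0.147, the beak at about +60° and the mark at about −18°. I'll turn to yaw −30 and move over the cap.

```bash
python3 -m jog '[[[0,0,0,0,0,0.1745],[0,0,0,0,0,0.1745],[0,0,0,0,0,0.1745],[0,0,0,0,0,0.1745],[0,0,0,0,0,0.1745],[0,0,0,0,0,0.1745],[0,0,0,0,0,0.1745],[0,0,0,0,0,0.1745],[0,0,0,0,0,0.1745],[0,0,0,0,0,0.1745],[0,0,0,0,0,0.1745],[0,0,0,0,0,0.1745]]]' 0.05 40 >/dev/null; python3 g.py .4665 -.355 .21 -30
```

```text
t 33.67 q [ 0.12  0.46  0.02  2.05 -0.02  0.63 -0.37] F [-1.1 -1.1  0.9] open 49.9 ff 0.0 pos [ 0.444  -0.1086  0.2466] yaw -30.2 tilt 0.02
d now-axes mm [-201.7  143.3   36.5] n 5.0 rotvec [-0.    -0.    -0.003] d target-axes mm [-202.1  142.7   36.6]
```

```bash
python3 -m jog '[[[-0.0404,0.0286,0,0,0,0],[-0.0404,0.0286,0,0,0,0],[-0.0404,0.0286,0,0,0,0],[-0.0404,0.0286,0,0,0,0],[-0.0404,0.0286,0,0,0,0],[0,0,0.03,0,0,0],[0,0,0,0,0,0],[0,0,0,0,0,0],[0,0,0,0,0,0]]]' >/dev/null; python3 g.py .4665 -.355 .123 -30
```

```text
t 34.8 q [ 0.57  0.66 -0.    1.71  0.    0.77  0.05] F [ 0.4  0.6 -0.3] open 50.1 ff 0.0 pos [ 0.4677 -0.3551  0.2178] yaw -29.8 tilt 0.1
d now-axes mm [-0.5 -1.2 94.8] n 2.0 rotvec [ 0.002 -0.     0.003] d target-axes mm [-0.5 -1.  94.8]
```

```bash
python3 -m jog '[[[0,0,0.03,0,0,0],[0,0,0.025,0,0,0],[0,0,0.02,0,0,0],[0,0,0.012,0,0,0],[0,0,0.007,0,0,0],[0,0,0,0,0,0]]]' >/dev/null; python3 g.py .4665 -.355 .123 -30
python3 -m jog '[[[0,0,0,0,0,0],[0,0,0,0,0,0],[0,0,0,0,0,0],[0,0,0,0,0,0],[0,0,0,0,0,0],[0,0,0,0,0,0]]]' 0.005 40 >/dev/null; python3 g.py .4665 -.355 .123 -30
```

```text
t 35.55 q [ 0.57  0.8  -0.    1.79  0.01  0.56  0.04] F [ 0.2 -0.9  0.4] open 50.2 ff 0.0 pos [ 0.4669 -0.3555  0.1228] yaw -29.9 tilt 0.01
d now-axes mm [ 0.2 -0.6 -0.2] n 1.0 rotvec [ 0.    -0.     0.002] d target-axes mm [ 0.2 -0.6 -0.2]
t 36.3 q [ 0.58  0.79 -0.    1.79  0.01  0.56  0.04] F [-0.9  0.7  3.9] open 15.8 ff 40.0 pos [ 0.4666 -0.3554  0.1229] yaw -29.9 tilt 0.02
d now-axes mm [ 0.3 -0.3 -0.1] n 1.0 rotvec [-0.    -0.     0.002] d target-axes mm [ 0.3 -0.3 -0.1]
```

```bash
python3 -m jog '[[[0,0,0,0,0,0.13],[0,0,0,0,0,0.13],[0,0,0,0,0,0.13],[0,0,0,0,0,0.13],[0,0,0,0,0,0.13],[0,0,0,0,0,0.13],[0,0,0,0,0,0.13],[0,0,0,0,0,0.13],[0,0,0,0,0,0.13],[0,0,0,0,0,0.13],[0,0,0,0,0,0],[0,0,0,0,0,0]]]' >/dev/null; python3 g.py .4665 -.355 .123 -108
python3 - <<'E'
from h import *
print(get_state()['moment'])
a=snap('scene')['frame'][:,:,::-1][225:315,90:210]
cv2.imwrite('pics/c7.png',cv2.convertScaleAbs(cv2.resize(a,(800,600),interpolation=cv2.INTER_CUBIC),alpha=1.3,beta=10))
E
```

```text
t 37.8 q [ 0.38  0.83  0.34  1.8  -0.46  0.59 -0.82] F [-2.  -0.5  3.9] open 15.4 ff 40.0 pos [ 0.4668 -0.3559  0.1229] yaw -104.3 tilt 0.04
d now-axes mm [-0.5 -0.8 -0.1] n 1.0 rotvec [ 0.001 -0.     0.065] d target-axes mm [-0.5 -0.8 -0.1]
[-0.10525204  0.4190727  -0.04908592]
```

View pics/c7.png

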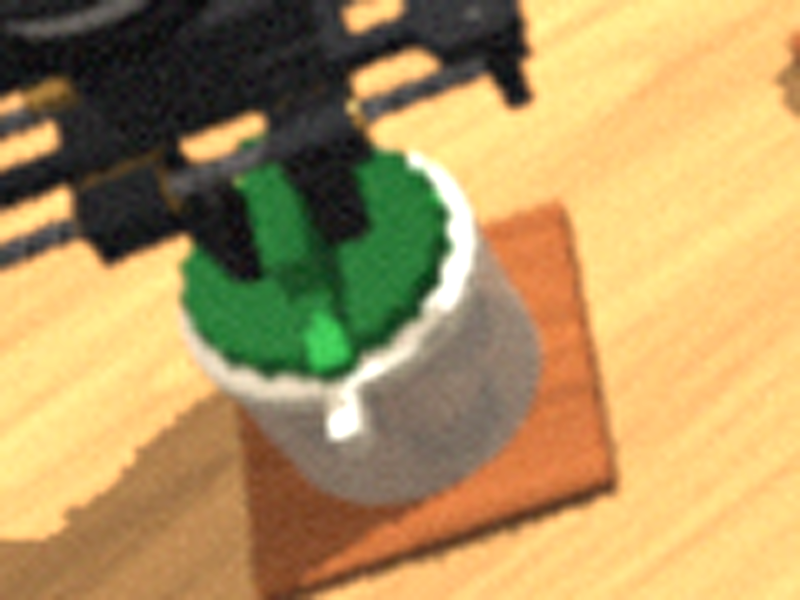

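```bash
python3 - <<'E'
from h import *
a=snap('scene');c=np.array([.4667,-.3557])
def az(p,zs):
    uv=(p[0]/6.667+90,p[1]/6.667+225)
    for z in zs:
        P=onz(a,[uv],z)[0][:2]-c;print(p,z,'r',np.hypot(*P).round(4),'az',np.degrees(np.arctan2(P[1],P[0])).round(1))
az((329,368),(.116,.120,.124));az((318,325),(.120,.124));az((348,388),(.115,.12));az((346,405),(.11,.115));az((343,437),(.095,.1))
print(((proj(a,[[c[0]+r*np.cos(t),c[1]+r*np.sin(t),.12] for t in np.radians([-14.4,-18,-21]) for r in(.03,.054)])-[90,225])*6.667).round(0).tolist())
E
```

```text
(329, 368) 0.116 r 0.0471 az -21.5
(329, 368) 0.12 r 0.0496 az -20.2
(329, 368) 0.124 r 0.0522 az -19.0
(318, 325) 0.12 r 0.033 az -22.7
(318, 325) 0.124 r 0.0356 az -20.8
(348, 388) 0.115 r 0.0558 az -16.8
(348, 388) 0.12 r 0.0591 az -15.7
(346, 405) 0.11 r 0.0583 az -19.5
(346, 405) 0.115 r 0.0615 az -18.3
(343, 437) 0.095 r 0.0603 az -25.4
(343, 437) 0.1 r 0.0632 az -24.0
[[331.0, 312.0], [349.0, 373.0], [325.0, 314.0], [338.0, 377.0], [320.0, 316.0], [328.0, 381.0]]
```

```bash
python3 -m jog '[[[0,0,0,0,0,0],[0,0,0,0,0,0],[0,0,-0.03,0,0,0],[0,0,-0.04,0,0,0],[0,0,-0.04,0,0,0],[0,-0.06,0,0,0,0],[0,-0.06,0,0,0,0],[0,-0.06,0,0,0,0],[0,-0.06,0,0,0,0],[0,-0.06,0,0,0,0],[0,-0.06,0,0,0,0],[0,0,0,0,0,0]]]' 0.05 >/dev/null; python3 g.py
python3 - <<'E'
from h import *
a=snap('scene','s8.png')['frame'][:,:,::-1][232:307,95:195];b=snap('top','t8.png')['frame'][:,:,::-1][218:278,420:480]
f=lambda i:cv2.convertScaleAbs(cv2.resize(i,(400,600) if 0 else (400,400) if i.shape[0]==60 else (400,300),interpolation=cv2.INTER_LANCZOS4),alpha=1.5,beta=10)
cv2.imwrite('pics/c8.png',np.hstack([np.vstack([f(a),np.zeros((100,400,3),np.uint8)]),f(b)]))
E
```

```text
t 39.4 q [-0.38  0.66  0.51  1.8  -0.44  0.79 -1.46] F [-0.  -0.6 -0.1] open 50.2 ff 0.0 pos [0.5571 0.0008 0.2316] yaw -103.7 tilt 0.23
```

View pics/c8.png

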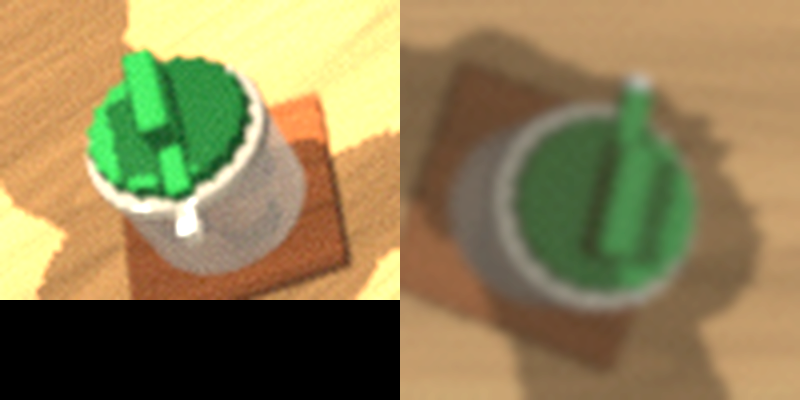

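In the top view the beak at (635,105) now covers the rib, with only its white tip showing at (638,78). I'll check the remaining angle numerically.

```bash
python3 - <<'E'
from h import *
a=snap('scene');b=snap('top');c=np.array([.4667,-.3557])
def az(s,uv,z):
    P=onz(s,[uv],z)[0][:2]-c;return np.hypot(*P).round(4),np.degrees(np.arctan2(P[1],P[0])).round(1)
t0=cv2.imread('pics/t0.png').astype(float);t8=cv2.imread('pics/t8.png').astype(float)
for y in range(228,236):   # rib in first top picture: bright vs table, weight by blue channel excess
    w=np.clip(t0[y,450:463,0]-np.median(t0[y,445:466,0])-12,0,None)
    g=np.clip(t8[y,448:463,1]-np.maximum(t8[y,448:463,2],t8[y,448:463,0])-8,0,None)
    o=[y]
    if w.sum()>20: u=(w*np.arange(450,463)).sum()/w.sum();o+=['rib',round(u,2),az(b,(u,y),.115)]
    if g.sum()>20: u=(g*np.arange(448,463)).sum()/g.sum();o+=['beak',round(u,2),az(b,(u,y),.12)]
    print(*o)
s0=cv2.imread('pics/s0.png').astype(float);s8=cv2.imread('pics/s8.png').astype(float)
for y in range(266,294,2):
    o=[y];w=np.clip(s8[y,133:150,0]-150,0,None);g=np.clip(s8[y,128:150,1]-s8[y,128:150,2]-60,0,None)
    if y>281 and w.sum()>20:u=(w*np.arange(133,150)).sum()/w.sum();o+=['rib',round(u,2),az(a,(u,y),.11)]
    if y<282 and g.sum()>20:u=(g*np.arange(128,150)).sum()/g.sum();o+=['beak',round(u,2),az(a,(u,y),.122)]
    print(*o)
E
```

```text
228
229 rib 455.28 (np.float64(0.0602), np.float64(-15.1))
230 rib 455.3 (np.float64(0.0572), np.float64(-15.8))
231 rib 455.06 (np.float64(0.054), np.float64(-15.8)) beak 454.86 (np.float64(0.0529), np.float64(-13.5))
232 rib 454.78 (np.float64(0.0507), np.float64(-15.7)) beak 455.0 (np.float64(0.05), np.float64(-14.7))
233 rib 454.37 (np.float64(0.0474), np.float64(-15.1)) beak 454.93 (np.float64(0.047), np.float64(-15.2))
234 beak 454.69 (np.float64(0.0438), np.float64(-15.2))
235 beak 454.41 (np.float64(0.0406), np.float64(-15.0))
266 beak 141.43 (np.float64(0.0204), np.float64(4.6))
268 beak 139.37 (np.float64(0.0221), np.float64(-9.9))
270 beak 137.25 (np.float64(0.0249), np.float64(-22.0))
272 beak 137.45 (np.float64(0.0299), np.float64(-22.0))
274 beak 138.01 (np.float64(0.0352), np.float64(-20.8))
276 beak 134.92 (np.float64(0.0381), np.float64(-30.6))
278 beak 135.35 (np.float64(0.0431), np.float64(-29.0))
280 beak 137.71 (np.float64(0.0492), np.float64(-23.2))
282 rib 142.46 (np.float64(0.0501), np.float64(-16.9))
284 rib 141.59 (np.float64(0.054), np.float64(-19.6))
286 rib 141.71 (np.float64(0.0588), np.float64(-19.9))
288 rib 141.11 (np.float64(0.063), np.float64(-21.5))
290 rib 140.39 (np.float64(0.0671), np.float64(-23.1))
292
```

The remaining angle is under about 1° in both views, so the cap is closed. One last look at the tray.

```bash
python3 -m jog '[[[0,0,-0.05,0,0,0],[0,0,-0.05,0,0,0],[0,-0.06,0,0,0,0],[0,-0.06,0,0,0,0],[0,-0.06,0,0,0,0],[0,-0.06,0,0,0,0],[0,-0.06,0,0,0,0],[0,0,0,0,0,0],[0,0,0,0,0,0]]]'; python3 - <<'E'
from h import *
a=snap('scene','s9.png')
E
```

```text
clock: 40.72
tool_pos: [0.6313, 0.2809, 0.3325]
eef_rot: [0.992, -0.127, 0.0, 0.001]
contact_force: [-0.1, 0.1, -0.4]
opening: 0.565
finger_force: 0.0
```

View pics/s9.png

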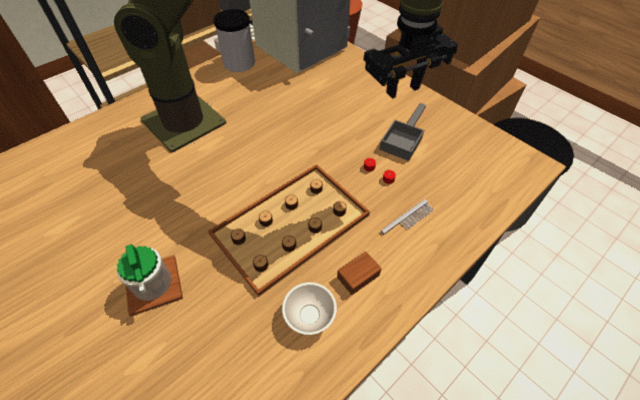

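All eight rounds lie in two even rows of four, from (238,236) to (340,208). The reds at (370,163) and (389,176) and the other items are where they were, and the arm is clear of everything.

```bash
python3 -c "
from plant import *
print(finish_job())"
```

```text
the job is handed in; nothing more can be done
None
```

The job is handed in, with no verdict returned: all eight rounds lie flat and evenly spaced in the tray, some in each quarter, and the jar is closed with its beak facing the rib to within about 1° as measured in the pictures; the reds, bowl, block, comb and scoop were not touched.

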